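# Chuck a stirrer shaft in the bench drive

### The job

The stirrer shaft is lying on top of the drive's two fork clips. Press it straight down past the sprung orange jaw until it sits at the bottom of both clips, then slide it endways fully home into the open chuck, and finally swing the red-ball lever right over to turn the chuck sleeve until the three jaws hold the shaft tight. Leave the shaft gripped there, and do not disturb the bottles and the timer.

Things in the scene. Friction and masses are not known exactly. Their poses are not given: they have to be found in the camera images.
- drive: stirring drive, fixed to the bench: grey base plate 290x90x12 mm with a white motor housing, a chuck and two fork clips. Origin on the bench; local z up, local x along the chuck axis out of the chuck's nose, local y across. Chuck axis at y = 0, z = 80 mm. Along x (mm): housing -160 to -88 (top at z = 118), sleeve -79 to -61, jaws -78 to -48, clips 10 and 90, base plate ends at 128
- clip_near (a point): fork clip nearer the chuck, aluminium, 14 mm thick along the axis; the point lies on the chuck axis, where the shaft's axis must come. Floor 8 mm below it, fixed horn on the +y side with rounded top 11 mm above it, sprung orange jaw on the -y side. The mouth is 13.4 mm wide, narrower than the shaft
- clip_far (a point): the other fork clip, alike, 80 mm farther from the chuck; same point
- clip (a joint): sprung orange jaw shared by both fork clips (rad): 0 shut, where its spring returns it; grows as it is forced open towards -y, about 0.06 lets the shaft past (8 to 15 N on the shaft)
- sleeve (a joint): chuck sleeve, knurled steel ring of radius 35 mm with one lever (rad): 0 jaws wide open; grows as the lever swings from the -y side over the top to the +y side; the lever leans (joint - 0.8) rad from upright towards +y. The three jaws close together, 5 mm per rad: they touch the shaft at about 0.9, are tight from 1.12; stop at 1.5. It stays where left; needs about 5 N at the ball
- lever_ball (a point): centre of the red ball (24 mm across) on the lever's end, 85 mm from the chuck axis, at local x = -70 mm of the drive; the lever is a steel bar 10 mm thick
- chuck_stop (a point): point on the chuck axis at the bottom of the chuck, where the shaft's end comes to rest; its axes are those of the drive
- jaw_a: chuck jaw at the top of the chuck (12 o'clock), steel, 30 mm long and 10 mm wide; its origin lies on the chuck axis at local x = 0 of the drive, not in the jaw. The open jaws leave a 25 mm passage
- jaw_b: second chuck jaw, 120 degrees from the first, alike
- jaw_c: third chuck jaw, 240 degrees from the first, alike
- shaft: loose stirrer shaft: straight steel rod 16 mm thick, 196 mm long, with a white disc 40 mm across and 12 mm thick (blue teeth) on its tail end, 0.16 kg. At the start it lies along the chuck axis on top of the mouths of the two clips, its axis 93.5 mm above the bench. Origin on its axis half way along; local x points to the disc end
- shaft_tip (a point): centre of the plain end face of the shaft, the end that goes into the chuck
- shaft_tail (a point): centre of the outer face of the disc at the tail end of the shaft
- buffer_bottle: large clear bottle with a blue screw cap, 69 mm wide, 142 mm tall; a bystander. Origin at the centre of its underside
- rinse_bottle: smaller clear bottle with an orange screw cap, 56 mm wide, 104 mm tall; a bystander. Origin at the centre of its underside
- clock_timer: white bench timer with a display and three coloured buttons, 42x62x62 mm; a bystander. Origin at the centre of its underside

How it is judged:
By the outcome, as a careful person would: the job done as asked, in the order asked, and still so for the second after the job is handed in, with the robot touching nothing.
It also fails if it takes over 53 s, if anything falls off the work surface, if the arm or the gripper's body presses on something with over 40 N, if the wrist force passes 120 N, or if a joint passes its speed limit or range.

### The arm

A 6-joint arm with a two-finger parallel gripper is mounted at the origin on a cart in front of the work surface, level with it; the furniture and walls round the work are solid. World frame = base frame: x ahead of the robot, y to its left, z up, the work surface at z = 0. Lengths are in mm, angles in rad, forces in N, time in s.
With the tool pointing down it reaches from about 275 to 750 mm from the base axis. Payload 10.2 kg.
Tool frame: the origin (TCP) lies at the very end of the fingers, on their centre line; the grasp point (between the pads) lies 19 mm behind it (ctrl.grip_depth is the distance from the TCP to the grasp point, in mm); z points along the fingers, x is the direction in which the jaws open and shut, and the axes are right-handed (so a half turn about z gives the same grasp; the last joint's range is limited). The gripper opens to 85 mm and grips with 20 to 120 N. Pads are 22 mm wide; open, the fingers measure 114 mm over their backs; the gripper's body (76 mm by 85 mm) begins 54 mm behind the grasp point. The pads swing forward as they close: fully open they stand 13 mm farther back than shut.
Start: joints at [1.1, 0.313, 1.498, -0, 1.331, -0.223], TCP at [128.78, 508.966, 231.294] pointing down, gripper open.
Joint ranges: [-2.94, 2.94], [-0.97, 2.17], [0.19, 2.56], [-1.23, 4.37], [0.02, 3.11], [-2.88, 2.88]. Speed limits (rad/s): [2.39, 2.39, 3.01, 3.14, 3.14, 3.14].

### API

Orientations are given as a unit quaternion [w, x, y, z].
In Python, from rig import ctrl gives the robot as it stands.
- The arm moves only by the tool play_rows, never from a script. Its argument "motion" is a list of rows, each a list of 2 entries, a list of its own where there are three numbers: the shift along the tool's x, y, z in mm, then the turn, a rotation vector about the tool's x, y, z in degrees. A call has 1 to 20 rows; each row shifts and turns the commanded pose from where the row before left it, along the tool's axes as they then stand; what a row does not reach is not made up. A row lasts 1/12 s, in which the tool goes at most 41.7 mm and 7.16 degrees, less where a joint would pass 70% of its speed; a pose out of reach is approached as far as the arm can. A call with a gripper value outside its range is refused whole. "fingers" is the finger opening in mm, from 0 to 85.4, set as the call begins (left out, the last holds). The fingers move at their own pace and stop on an object; "squeeze" is the grip in N (left out, the last holds). Time passes only in rows, so rows that do not move let the fingers close. It gives the time, the measured TCP pose, the force and the opening at its end, in the units of the state.
- ctrl.sense(): the state, without advancing time (a new reading comes with each control period).
- ctrl.capture(name): name is "scene" or "top" or "wrist"; returns the picture (420x560x3 uint8, red, green, blue); there is no depth.
- ctrl.get_calibration(name): a dict with "K" (3x3 intrinsics, pixels), "R" (3x3) and "t" (3): a world point X has camera coordinates R X + t; the wrist camera has in their place "tool_from_camera" (4x4, takes a point from camera to tool coordinates, whose origin is the TCP and whose axes are the tool frame's). Camera axes: x right, y down, z forward; pixel columns grow to the right and rows downward; lengths in mm; the calibration is good to about 2 mm. A picture is of the moment at which its call begins: read the wrist's pose just before it. get_calibration takes no time and is no camera call.
- ctrl.finish_job(): hands the job in, once; it reports no verdict.
Trained networks look in the newest picture that a camera, given by its name, has taken for a name from the list of things; names that differ only in an ending like _2 or _b are one class to them, and where a whole thing is asked for, a point or a joint stands for the part that bears it (a point fixed in the world has none). Each returns a list of dicts, best first, with "p" (0 to 1); they miss things now and then, are a little off and sometimes report something else, mostly with a low value. They report only what shows in the picture. A call takes as long as a camera call.
- ctrl.spot_in(camera, name): "position" ([column, row] as shares, 0 to 1, of the picture: columns of its width, rows of its height, amid what is visible of it).
The state is a dict: "time_s": time; "joints": joint angles; "dq": joint speeds; "tau": joint torques, N m; "eef_pos": TCP position; "ee_rot": TCP orientation; "force": force on the tool from outside, world axes, zero at the start; "wrist_torque": the same for the moment, N m; "grip_width": opening from 0.0 (shut) to 1.0 (fully open).
Only numpy, scipy, OpenCV 4.12 (cv2) and the standard library are available. Lean on these libraries where they do the work, as an engineer would, in place of code of your own. Each camera call takes 0.05 s, during which the arm holds its last target. There are 200 camera calls.

## Working session

There is one attempt and no reset: what is moved stays moved. The work goes in short steps, Python scripts to look and compute and a tool call to move; the robot and the scene stay as the last step left them, time stands still between calls to the robot, and variables do not carry over. Pictures are saved under pics/ and viewed, about 8 in all and at most 12, crops included, and the job is handed in when it is done.

Besides the shell and the picture viewer there is one more tool, called in YAML: its name, and indented under it one key for each argument. play_rows: Moves the arm, as the interface text tells. Its arguments: {"type":"object","properties":{"motion":{"type":"array"},"fingers":{"type":"number"},"squeeze":{"type":"number"}},"required":["motion"]}

```bash
mkdir -p pics; ls; python3 - <<'E'
from rig import ctrl
import cv2
s=ctrl.sense();print({k:s[k] for k in('time_s','eef_pos','ee_rot','force')})
for n in('scene','top'):
    cv2.imwrite(f'pics/{n}0.png',ctrl.capture(n)[:,:,::-1])
    c=ctrl.get_calibration(n);print(n,c)
    for o in('lever_ball','shaft','shaft_tip','shaft_tail','clip_near','clip_far','jaw_a','drive','buffer_bottle','rinse_bottle','clock_timer'):
        r=ctrl.spot_in(n,o);print(o,[( [round(d['position'][0]*560),round(d['position'][1]*420)],round(d['p'],2)) for d in r[:2]])
print(ctrl.get_calibration('wrist'))
E
```

```text
pics
{'time_s': 0.0, 'eef_pos': array([128.64946982, 508.7207373 , 230.71846778]), 'ee_rot': array([ 2.80043112e-04,  7.89077132e-01,  6.14293761e-01, -6.14241008e-04]), 'force': array([-0.1457118 ,  0.53470723, -0.34549153])}
scene {'K': array([[386.40860105,   0.        , 281.5489219 ],
       [  0.        , 386.40860105, 207.12528374],
       [  0.        ,   0.        ,   1.        ]]), 'R': array([[ 0.49742277, -0.86749819, -0.00418001],
       [-0.55842646, -0.31650648, -0.76680085],
       [ 0.66387535,  0.38375843, -0.64187147]]), 't': array([-464.47472458,  358.64475307,  585.40259739])}
lever_ball [([235, 215], 0.96)]
shaft [([310, 244], 0.64)]
shaft_tip [([320, 245], 0.78)]
shaft_tail [([314, 242], 0.87)]
clip_near [([250, 246], 0.85), ([238, 213], 0.35)]
clip_far [([255, 246], 0.57)]
jaw_a [([291, 258], 0.64), ([246, 227], 0.48)]
drive [([315, 245], 0.27)]
buffer_bottle [([244, 173], 0.6), ([319, 241], 0.56)]
rinse_bottle [([276, 197], 0.83), ([320, 244], 0.49)]
clock_timer [([372, 244], 0.9)]
top {'K': array([[505.28402721,   0.        , 281.47950935],
       [  0.      
[... 516 characters left out ...]
, 0.48), ([252, 227], 0.47)]
drive [([257, 225], 0.86), ([318, 222], 0.46)]
buffer_bottle [([192, 144], 0.68)]
rinse_bottle [([241, 161], 0.94)]
clock_timer [([350, 171], 0.94)]
{'K': array([[289.99479477,   0.        , 277.03011909],
       [  0.        , 289.99479477, 205.02138561],
       [  0.        ,   0.        ,   1.        ]]), 'tool_from_camera': array([[ 9.99999222e-01,  4.23524257e-04, -1.17343006e-03,
        -2.55576170e-01],
       [-6.20558373e-05,  9.56331799e-01,  2.92283228e-01,
        -7.50023038e+01],
       [ 1.24597752e-03, -2.92282928e-01,  9.56331082e-01,
        -1.43723927e+02],
       [ 0.00000000e+00,  0.00000000e+00,  0.00000000e+00,
         1.00000000e+00]])}
```

```bash
python3 - <<'E'
import cv2
a=cv2.imread('pics/top0.png')[110:290,170:400]
b=cv2.imread('pics/scene0.png')[140:320,180:410]
cv2.imwrite('pics/c0.png',cv2.resize(a,(766,600),interpolation=cv2.INTER_CUBIC))
cv2.imwrite('pics/c1.png',cv2.resize(b,(766,600),interpolation=cv2.INTER_CUBIC))
E
```

```text
(no output)
```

View pics/c0.png

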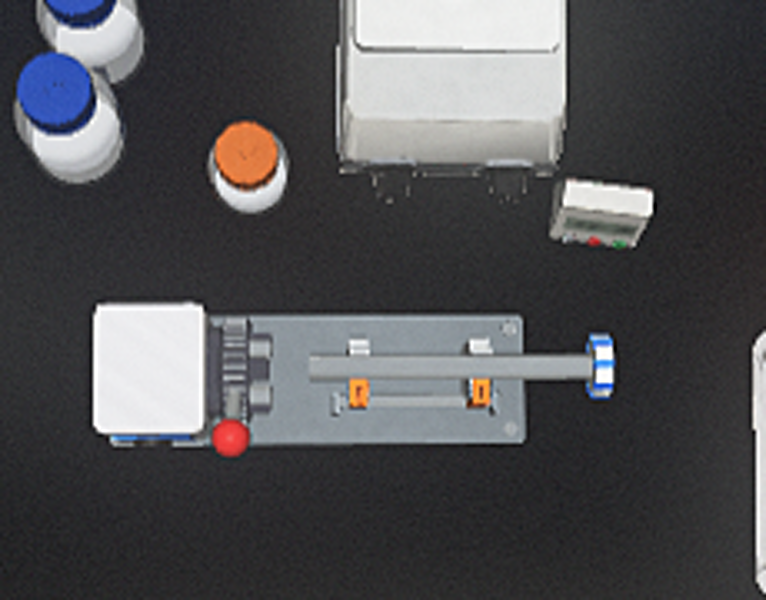

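View pics/c1.png

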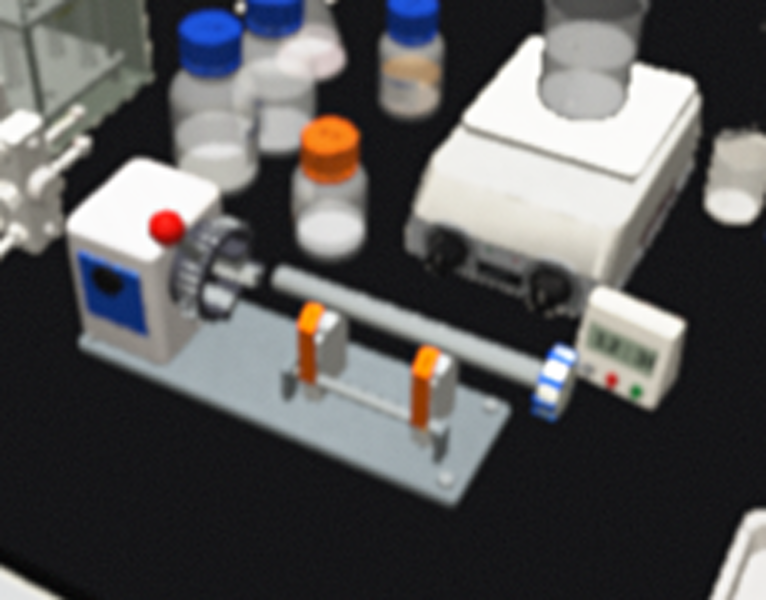

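The top view shows the drive with its chuck to the left (local x ≈ world −y). The shaft lies on the clips, tip at (310,367) and disc at (612,365) in the crop. The ball is at (231,438), with the orange jaws on the robot's side. Next I'll fit the drive pose from points in both views.

```bash
cat > h.py <<'E'
import numpy as np
from rig import ctrl
C={n:ctrl.get_calibration(n) for n in('scene','top')}
def proj(n,X):
    c=C[n];p=c['K']@(c['R']@np.asarray(X,float)+c['t']);return p[:2]/p[2]
def w(p,L):
    c,s=np.cos(p[2]),np.sin(p[2]);return np.array([p[0]+c*L[0]-s*L[1],p[1]+s*L[0]+c*L[1],L[2]])
def ray(n,uv,z):
    c=C[n];o=-c['R'].T@c['t'];d=c['R'].T@np.linalg.solve(c['K'],[*uv,1]);return o+d*(z-o[2])/d[2]
E
python3 - <<'E'
from h import *
from scipy.optimize import least_squares
t=lambda u,v:np.array([u,v])/3.333+[170,110]-.35
s=lambda u,v:np.array([u,v])/3.333+[180,140]-.35
b=(-70,-85*np.sin(.8),80+85*np.cos(.8))
O=[('top',t(522,315),(128,45,12)),('top',t(525,443),(128,-45,12)),('top',t(231,438),b),
('scene',s(510,405),(128,45,12)),('scene',s(455,505),(128,-45,12)),('scene',s(80,345),(-162,-45,12)),('scene',s(166,228),b)]
A=[(t(310,367),93.5),(t(590,366),93.5)]
def f(p):
    r=[proj(n,w(p[:3],L))-uv+ (p[3:5] if n=='top' else p[5:7]) for n,uv,L in O]
    r+=[proj('top',w(p[:3],(x,0,93.5)))-u+p[3:5] for (u,_),x in zip(A,p[7:9])]
    return np.r_[np.concatenate(r),p[3:7]*.4]
q=least_squares(f,[480,0,-1.57,0,0,0,0,-30,120],loss='soft_l1')
print(q.x.round(3));print(f(q.x).round(1))
p=q.x[:3]
for n,L in dict(near=(10,0,80),far=(90,0,80),ball=b,stopball=(-70,85*np.sin(.6),80+85*np.cos(.6))).items():print(n,w(p,L).round(1))
print('tip,tail',[ray('top',u,93.5).round(1) for u,_ in A], ray('top',t(612,365),93.5))
# bystander, rod between clips
print('rinse',ray('top',np.array([241,161]),60),'timer',ray('top',np.array([350,171]),40))
for z in(20,30,40,50):print(z,ray('top',t(418,401),z).round(),ray('scene',s(365,398),z).round())
E
```

```text
[ 5.54864e+02 -1.97704e+02  4.71400e+00 -6.24000e-01  8.79000e-01
 -5.11000e-01  1.21500e+00 -2.14170e+01  1.60766e+02]
[ 0.8 -0.6 -0.1 -0.5 -0.4  5.3  1.2  0.5 -0.  -0.9  0.3 -2.2 -2.6  8.6
  0.  -0.8 -0.   0.5 -0.2  0.4 -0.2  0.5]
near [ 554.9 -207.7   80. ]
far [ 555.  -287.7   80. ]
ball [ 493.8 -127.8  139.2]
stopball [ 602.7 -127.6  150.2]
tip,tail [array([ 551.2, -175. ,   93.5]), array([ 554.3, -357.1,   93.5])] [ 555.14386435 -371.51104988   93.5       ]
rinse [ 685.93698161 -124.07351877   60.        ] timer [ 670.89888059 -373.65960091   40.        ]
20 [ 535. -249.   20.] [ 548. -240.   20.]
30 [ 534. -249.   30.] [ 540. -245.   30.]
40 [ 533. -248.   40.] [ 532. -249.   40.]
50 [ 533. -248.   50.] [ 524. -254.   50.]
```

```bash
python3 - <<'E'
from h import *
from scipy.optimize import least_squares
t=lambda u,v:np.array([u,v])/3.333+[170,110]-.35
s=lambda u,v:np.array([u,v])/3.333+[180,140]-.35
O=[('top',t(522,315),(128,45,12)),('top',t(525,443),(128,-45,12)),('top',t(231,438),0),
('scene',s(510,405),(128,45,12)),('scene',s(455,505),(128,-45,12)),('scene',s(80,345),(-162,-45,12)),('scene',s(166,228),0)]
A=[(t(310,367),93.5),(t(590,366),93.5)]
def f(p):
    a=p[9];b=(-70,85*np.sin(a),80+85*np.cos(a))
    r=[proj(n,w(p[:3],L or b))-uv+ (p[3:5] if n=='top' else p[5:7]) for n,uv,L in O]
    r+=[proj('top',w(p[:3],(x,0,93.5)))-u+p[3:5] for (u,_),x in zip(A,p[7:9])]
    return np.r_[np.concatenate(r),p[3:7]*.4]
q=least_squares(f,[480,0,-1.57,0,0,0,0,-30,120,-.8],loss='soft_l1')
print(q.x.round(3));print(f(q.x).round(1))
a=q.x[9];print(w(q.x,(-70,85*np.sin(a),80+85*np.cos(a))))
E
```

```text
[ 5.50986e+02 -1.95717e+02  2.35700e+01 -5.91000e-01 -3.24000e-01
  1.20000e-01  6.31000e-01 -1.94570e+01  1.62683e+02  9.97000e+00]
[-0.2 -0.5 -0.8 -0.3  1.9  0.5  0.4  0.4 -0.8 -0.8 -1.  -1.7  6.3 48.7
  0.  -0.2 -0.   0.6 -0.2 -0.1  0.   0.3]
[ 506.36217597 -126.06927047    7.31593692]
```

```bash
python3 - <<'E'
from h import *
from scipy.optimize import least_squares
t=lambda u,v:np.array([u,v])/3.333+[170,110]-.35
s=lambda u,v:np.array([u,v])/3.333+[180,140]-.35
O=[('top',t(522,315),(128,45,12)),('top',t(525,443),(128,-45,12)),('top',t(231,438),0),
('scene',s(510,405),(128,45,12)),('scene',s(455,505),(128,-45,12)),('scene',s(80,345),(-162,-45,12)),('scene',s(166,228),0)]
A=[(t(310,367),93.5),(t(590,366),93.5)]
def f(p):
    a=p[9];b=(-70,85*np.sin(a),80+85*np.cos(a))
    r=[proj(n,w(p[:3],L or b))-uv+ (p[3:5] if n=='top' else p[5:7]) for n,uv,L in O]
    r+=[proj('top',w(p[:3],(x,0,93.5)))-u+p[3:5] for (u,_),x in zip(A,p[7:9])]
    return np.r_[np.concatenate(r),p[3:7]*.4]
q=least_squares(f,[555,-198,-1.57,0,0,0,0,-21,160,-.6])
print(q.x.round(3));print(f(q.x).round(1))
a=q.x[9];print(w(q.x,(-70,85*np.sin(a),80+85*np.cos(a))))
E
```

```text
[ 5.50510e+02 -1.96258e+02 -1.55100e+00 -9.10000e-02  1.89000e-01
  2.91000e-01  9.53000e-01 -2.10640e+01  1.61093e+02 -5.65000e-01]
[ 0.3 -0.4  0.1 -0.3 -0.5 -0.5  0.7  0.4  0.  -0.6 -1.1 -0.6  0.3  0.6
  0.   0.7  0.   0.5 -0.   0.1  0.1  0.4]
[ 503.63728082 -127.17311734  151.7995327 ]
```

play_rows:
  motion:
    - [[-25, 24, 2], [0, 0, 0]]
    - [[-25, 24, 2], [0, 0, 0]]
    - [[-25, 24, 2], [0, 0, 0]]
    - [[-25, 24, 2], [0, 0, 0]]
    - [[-25, 24, 2], [0, 0, 0]]
    - [[-25, 24, 2], [0, 0, 0]]
    - [[-25, 24, 2], [0, 0, 0]]
    - [[-25, 24, 2], [0, 0, 0]]
    - [[-25, 24, 2], [0, 0, 0]]
    - [[-25, 24, 2], [0, 0, 0]]
    - [[-25, 24, 2], [0, 0, 0]]
    - [[-25, 24, 2], [0, 0, 0]]
    - [[-25, 24, 2], [0, 0, 0]]
    - [[-25, 24, 2], [0, 0, 0]]
    - [[-25, 24, 2], [0, 0, 0]]
    - [[-25, 24, 2], [0, 0, 0]]
    - [[-25, 24, 2], [0, 0, 0]]
    - [[-25, 24, 2], [0, 0, 0]]
    - [[-25, 24, 2], [0, 0, 0]]
    - [[-25, 24, 2], [0, 0, 0]]
  fingers: 45
  squeeze: 40

```text
time_s: 2.87
eef_pos: [472.1, -95.3, 191.2]
ee_rot: [0.0, 0.789, 0.614, 0.0]
force: [0.6, 0.5, -0.1]
grip_width: 0.527
```

play_rows:
  motion:
    - [[-26, 23, 4], [0, 0, 0]]
    - [[-26, 23, 4], [0, 0, 0]]
    - [[-26, 23, 4], [0, 0, 0]]
    - [[-26, 23, 4], [0, 0, 0]]
    - [[-26, 23, 4], [0, 0, 0]]
    - [[0, 0, 0], [0, 0, 6.8]]
    - [[0, 0, 0], [0, 0, 6.8]]
    - [[0, 0, 0], [0, 0, 6.8]]
    - [[0, 0, 0], [0, 0, 6.8]]
    - [[0, 0, 0], [0, 0, 6.8]]
    - [[0, 0, 0], [0, 0, 6.8]]
    - [[0, 0, 0], [0, 0, 6.8]]
    - [[0, 0, 0], [0, 0, 6.8]]
    - [[0, 0, 0], [0, 0, 6.8]]
    - [[0, 0, 0], [0, 0, 6.8]]
    - [[0, 0, 0], [0, 0, 6.7]]
    - [[0, 0, 0], [0, 0, 0]]
    - [[0, 0, 0], [0, 0, 0]]

```text
time_s: 4.37
eef_pos: [551.1, -247.7, 171.2]
ee_rot: [-0.0, 1.0, 0.011, -0.0]
force: [-0.4, -0.1, -0.2]
grip_width: 0.529
```

```bash
python3 - <<'E'
from h import *
import cv2
im=ctrl.capture('wrist');cv2.imwrite('pics/w1.png',im[:,:,::-1])
c=ctrl.get_calibration('wrist');s=ctrl.sense();T=np.linalg.inv(c['tool_from_camera'])
from scipy.spatial.transform import Rotation as R
q=s['ee_rot'];M=R.from_quat([q[1],q[2],q[3],q[0]])
def pw(X):
    t=M.inv().apply(np.array(X)-s['eef_pos']);p=c['K']@(T[:3,:3]@t+T[:3,3]);return (p[:2]/p[2]).round(1)
d=(550.5,-196.3,-1.551)
for L in((-20,0,93.5),(10,0,93.5),(50,0,93.5),(90,0,93.5),(130,0,93.5),(10,8,101),(-70,-45.5,151.8)):print(L,pw(w(d,L)))
E
```

```text
(-20, 0, 93.5) [278.8 120.3]
(10, 0, 93.5) [278.6 161.2]
(50, 0, 93.5) [278.3 211. ]
(90, 0, 93.5) [278.1 256. ]
(130, 0, 93.5) [277.9 296.9]
(10, 8, 101) [289.4 162.7]
(-70, -45.5, 151.8) [187.1  15.4]
```

View pics/w1.png

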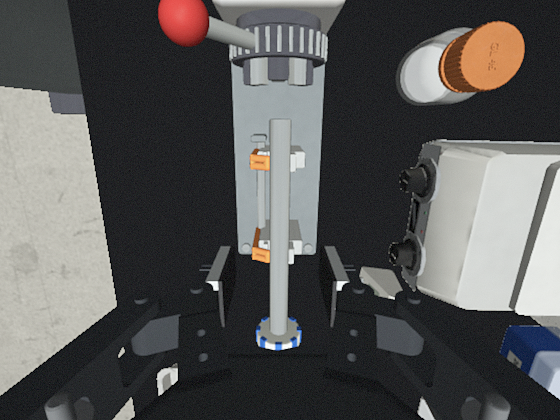

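The shaft shows at columns 279–280, about 1 mm to +x of the prediction. The clip rows (160, 250) agree. I'll descend around the shaft between the clips and grip it.

play_rows:
  motion:
    - [[1, 0, 14], [0, 0, 0]]
    - [[0, 0, 14], [0, 0, 0]]
    - [[0, 0, 14], [0, 0, 0]]
    - [[0, 0, 14], [0, 0, 0]]
    - [[0, 0, 13], [0, 0, 0]]
    - [[0, 0, 12], [0, 0, 0]]
    - [[0, 0, 10], [0, 0, 0]]
    - [[0, 0, 4], [0, 0, 0]]
    - [[0, 0, 0], [0, 0, 0]]

```text
time_s: 5.17
eef_pos: [551.8, -247.5, 75.4]
ee_rot: [-0.0, 1.0, 0.01, -0.001]
force: [0.1, -1.2, -0.4]
grip_width: 0.527
```

play_rows:
  motion:
    - [[0, 0, 0], [0, 0, 0]]
    - [[0, 0, 0], [0, 0, 0]]
    - [[0, 0, 0], [0, 0, 0]]
    - [[0, 0, 0], [0, 0, 0]]
    - [[0, 0, 0], [0, 0, 0]]
    - [[0, 0, 0], [0, 0, 0]]
    - [[0, 0, 0], [0, 0, 0]]
    - [[0, 0, 0], [0, 0, 0]]
  fingers: 5
  squeeze: 60

```text
time_s: 5.83
eef_pos: [552.4, -247.9, 76.8]
ee_rot: [0.0, 1.0, 0.01, 0.001]
force: [1.5, -0.3, 3.5]
grip_width: 0.165
```

play_rows:
  motion:
    - [[0, 0, 2], [0, 0, 0]]
    - [[0, 0, 2], [0, 0, 0]]
    - [[0, 0, 2], [0, 0, 0]]
    - [[0, 0, 2], [0, 0, 0]]
    - [[0, 0, 0], [0, 0, 0]]

```text
time_s: 6.25
eef_pos: [551.5, -247.6, 67.6]
ee_rot: [-0.0, 1.0, 0.01, -0.001]
force: [-1.2, -1.2, 0.2]
grip_width: 0.166
```

play_rows:
  motion:
    - [[0, 0, 2], [0, 0, 0]]
    - [[0, 0, 2], [0, 0, 0]]
    - [[0, 0, 1], [0, 0, 0]]
    - [[0, 0, 0], [0, 0, 0]]

```text
time_s: 6.58
eef_pos: [551.5, -247.5, 63.7]
ee_rot: [-0.0, 1.0, 0.01, -0.001]
force: [-8.9, 2.9, 9.9]
grip_width: 0.16
```

```bash
python3 - <<'E'
from h import *
import cv2
b=ctrl.capture('scene')[170:290,230:390,::-1];a=ctrl.capture('wrist')[90:360,150:400,::-1]
b=cv2.resize(b,(440,330),interpolation=3);a=cv2.resize(a,(306,330))
cv2.imwrite('pics/v3.png',np.hstack([b,a]));print(ctrl.sense()['force'],ctrl.sense()['wrist_torque'])
E
```

```text
[-7.78942783  1.89182845 10.19027485] [ 0.3033277   1.26592448 -0.06693276]
```

View pics/v3.png

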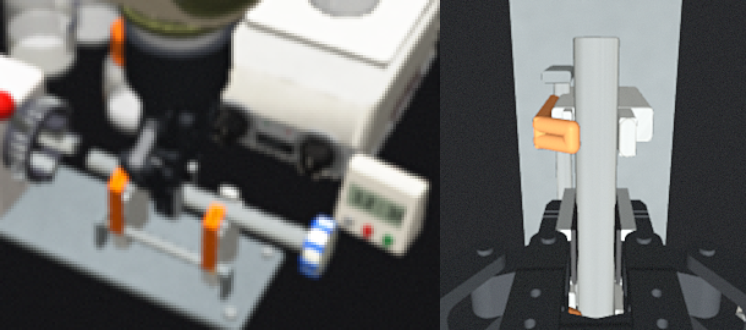

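Left: the shaft is seen gripped between the clips. Right: the shaft lies beside the orange jaw tip (540,135) and is not clearly past it. Pressing has only begun (10 N), so I'll continue.

play_rows:
  motion:
    - [[0, 0, 1], [0, 0, 0]]
    - [[0, 0, 1], [0, 0, 0]]
    - [[0, 0, 1], [0, 0, 0]]
    - [[0, 0, 0], [0, 0, 0]]

```text
time_s: 7.02
eef_pos: [551.7, -247.6, 63.5]
ee_rot: [0.0, 1.0, 0.01, -0.0]
force: [-17.6, 6.9, 32.6]
grip_width: 0.165
```

```bash
python3 - <<'E'
from h import *
import cv2
im=ctrl.capture('wrist');a=im[90:360,150:400,::-1]
t=ctrl.capture('top')[190:260,230:370,::-1]
cv2.imwrite('pics/v4.png',np.hstack([cv2.resize(a,(370,400)),cv2.resize(t,(430,400),interpolation=3)]));s=ctrl.sense();print(s['eef_pos'],s['force'],s['wrist_torque'])
g=im.astype(int).sum(2)/3
for r in(125,135,150,200):print(r,g[r,265:310].astype(int).tolist())
E
```

```text
[ 551.68149984 -247.600045     63.50572988] [-17.92801465   7.17295657  31.77952774] [ 1.12034466  2.72426245 -0.06210026]
125 [196, 199, 206, 204, 204, 207, 206, 207, 208, 208, 209, 209, 210, 206, 207, 205, 206, 209, 209, 204, 204, 205, 207, 203, 204, 202, 201, 200, 202, 195, 163, 167, 193, 192, 190, 191, 192, 191, 190, 192, 191, 192, 192, 191, 190]
135 [198, 202, 205, 205, 203, 204, 206, 205, 208, 206, 209, 206, 210, 207, 206, 206, 205, 209, 208, 205, 202, 205, 206, 204, 204, 202, 199, 197, 204, 195, 150, 162, 195, 192, 192, 190, 192, 192, 193, 190, 193, 191, 188, 192, 191]
150 [194, 200, 204, 205, 205, 205, 206, 205, 206, 205, 206, 209, 210, 208, 207, 204, 207, 208, 206, 206, 206, 206, 205, 203, 204, 201, 198, 199, 206, 187, 155, 178, 196, 195, 193, 193, 193, 193, 192, 190, 191, 190, 189, 192, 189]
200 [199, 204, 207, 208, 207, 206, 205, 205, 206, 206, 208, 208, 208, 207, 207, 206, 206, 208, 207, 207, 206, 208, 207, 206, 204, 203, 201, 203, 190, 139, 97, 186, 235, 249, 250, 248, 247, 247, 247, 247, 248, 248, 247, 247, 232]
```

View pics/v4.png

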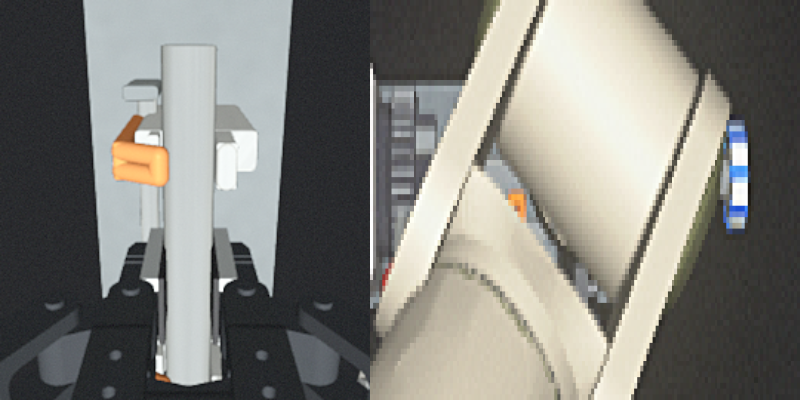

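The orange nose now overlaps the shaft's left edge (168 vs 162), and TCP travel stopped 13.3 mm below the start at 32 N, so it looks seated. I'll release and check the height by geometry.

play_rows:
  motion:
    - [[0, 0, -2], [0, 0, 0]]
    - [[0, 0, 0], [0, 0, 0]]
    - [[0, 0, 0], [0, 0, 0]]
    - [[0, 0, 0], [0, 0, 0]]
    - [[0, 0, 0], [0, 0, 0]]
  fingers: 45

```text
time_s: 7.53
eef_pos: [552.1, -247.6, 61.8]
ee_rot: [-0.0, 1.0, 0.01, -0.0]
force: [0.4, -1.2, 0.5]
grip_width: 0.525
```

play_rows:
  motion:
    - [[0, 0, -20], [0, 0, 0]]
    - [[0, 0, -30], [0, 0, 0]]
    - [[0, 0, -30], [0, 0, 0]]
    - [[0, 0, -20], [0, 0, 0]]
    - [[0, 0, 0], [0, 0, 0]]
    - [[0, 0, 0], [0, 0, 0]]

```text
time_s: 8.03
eef_pos: [552.4, -247.8, 162.7]
ee_rot: [0.0, 1.0, 0.01, 0.001]
force: [-0.1, 1.4, -0.4]
grip_width: 0.525
```

```bash
cat >> h.py <<'E'
from scipy.spatial.transform import Rotation as Ro
W=ctrl.get_calibration('wrist');Ti=np.linalg.inv(W['tool_from_camera'])
D=(550.5,-196.3,-1.551)
def pw(X,s):
    q=s['ee_rot'];M=Ro.from_quat([q[1],q[2],q[3],q[0]])
    p=W['K']@(Ti[:3,:3]@M.inv().apply(np.array(X)-s['eef_pos'])+Ti[:3,3]);return (p[:2]/p[2]).round(1)
E
python3 - <<'E'
from h import *
import cv2
s=ctrl.sense();im=ctrl.capture('wrist');cv2.imwrite('pics/w5.png',im[:,:,::-1])
print(s['eef_pos'],s['force'])
for z in(93.5,80):print(z,[pw(w(D,(x,y,z)),s).tolist() for x,y in((-21,-8),(-21,8),(40,-8),(40,8),(130,-8),(130,8),(174,0))])
cv2.imwrite('pics/v5.png',cv2.resize(im[80:380,200:360,::-1],(320,600),interpolation=3))
E
```

```text
[ 552.35112416 -247.84036191  162.71227826] [-0.05470613  1.41630981 -0.43213609]
93.5 [[265.2, 118.7], [287.9, 118.7], [266.1, 201.8], [287.0, 201.8], [267.4, 302.6], [286.0, 302.6], [276.7, 344.4]]
80 [[265.8, 118.5], [287.2, 118.5], [266.7, 197.1], [286.5, 197.1], [267.8, 293.4], [285.6, 293.3], [276.7, 333.7]]
```

View pics/v5.png

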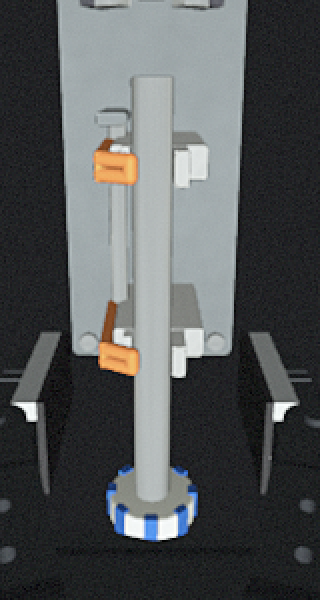

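The nose of each orange jaw now overlaps the shaft (137 vs 134 near, 138 vs 136 far), and the shaft's apparent width fits z≈80 at both ends, so it is seated. Next, around to the tail disc with closed fingers.

play_rows:
  motion:
    - [[0, 25, 0], [0, 0, 0]]
    - [[0, 35, 0], [0, 0, 0]]
    - [[-1, 35, 0], [0, 0, 0]]
    - [[0, 35, 0], [0, 0, 0]]
    - [[0, 22, 0], [0, 0, 0]]
    - [[0, 0, 0], [0, 0, 0]]
    - [[0, 0, 0], [0, 0, 0]]
  fingers: 0

```text
time_s: 8.67
eef_pos: [553.2, -400.1, 159.8]
ee_rot: [-0.001, 1.0, 0.009, -0.001]
force: [-0.3, 0.0, -0.4]
grip_width: 0.002
```

play_rows:
  motion:
    - [[0, 0, 20], [0, 0, 0]]
    - [[0, 0, 25], [0, 0, 0]]
    - [[0, 0, 25], [0, 0, 0]]
    - [[0, 0, 18], [0, 0, 0]]
    - [[0, 0, 0], [0, 0, 0]]

```text
time_s: 9.08
eef_pos: [552.6, -396.7, 69.2]
ee_rot: [-0.003, 1.0, 0.01, -0.003]
force: [0.1, 1.1, -0.4]
grip_width: -0.001
```

play_rows:
  motion:
    - [[0, -5, 0], [0, 0, 0]]
    - [[0, -5, 0], [0, 0, 0]]
    - [[0, -5, 0], [0, 0, 0]]
    - [[0, -4, 0], [0, 0, 0]]
    - [[0, -4, 0], [0, 0, 0]]
    - [[0, -4, 0], [0, 0, 0]]
    - [[0, -4, 0], [0, 0, 0]]
    - [[0, -4, 0], [0, 0, 0]]
    - [[0, 0, 0], [0, 0, 0]]

```text
time_s: 9.83
eef_pos: [553.4, -363.9, 74.4]
ee_rot: [-0.0, 1.0, 0.01, -0.0]
force: [1.1, -0.2, 0.1]
grip_width: -0.002
```

```bash
python3 - <<'E'
from h import *
import cv2
b=ctrl.capture('scene')[180:290,230:390,::-1];a=ctrl.capture('wrist')[60:400,150:410,::-1]
cv2.imwrite('pics/v6.png',np.hstack([cv2.resize(b,(480,330),interpolation=3),cv2.resize(a,(252,330))]));print(ctrl.sense()['force'])
E
```

```text
[-0.00394981  0.60223956 -0.04038469]
```

View pics/v6.png

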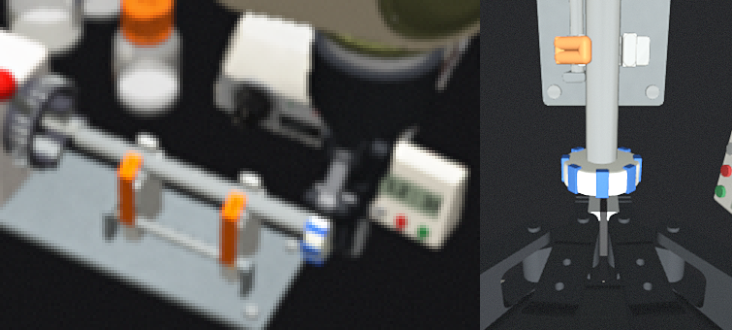

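The shaft has slid (its tip is at the chuck jaws) with negligible friction, and the fingers bear on the disc. I'll continue until the stop.

play_rows:
  motion:
    - [[0, -3, 0], [0, 0, 0]]
    - [[0, -3, 0], [0, 0, 0]]
    - [[0, -3, 0], [0, 0, 0]]
    - [[0, -3, 0], [0, 0, 0]]
    - [[0, -3, 0], [0, 0, 0]]
    - [[0, -3, 0], [0, 0, 0]]
    - [[0, -3, 0], [0, 0, 0]]
    - [[0, -3, 0], [0, 0, 0]]
    - [[0, 0, 0], [0, 0, 0]]

```text
time_s: 10.68
eef_pos: [552.9, -340.0, 74.3]
ee_rot: [-0.0, 1.0, 0.01, -0.0]
force: [0.3, -0.8, -0.0]
grip_width: 0.002
```

play_rows:
  motion:
    - [[0, -2, 0], [0, 0, 0]]
    - [[0, -2, 0], [0, 0, 0]]
    - [[0, -2, 0], [0, 0, 0]]
    - [[0, -2, 0], [0, 0, 0]]
    - [[0, 0, 0], [0, 0, 0]]

```text
time_s: 11.1
eef_pos: [552.8, -332.3, 74.3]
ee_rot: [-0.0, 1.0, 0.01, -0.0]
force: [0.4, -0.2, -0.1]
grip_width: 0.0
```

play_rows:
  motion:
    - [[0, -2, 0], [0, 0, 0]]
    - [[0, -2, 0], [0, 0, 0]]
    - [[0, -2, 0], [0, 0, 0]]
    - [[0, 0, 0], [0, 0, 0]]

```text
time_s: 11.43
eef_pos: [552.6, -326.3, 74.3]
ee_rot: [-0.0, 1.0, 0.01, -0.0]
force: [-0.1, 0.8, -0.3]
grip_width: -0.0
```

play_rows:
  motion:
    - [[0, -1.5, 0], [0, 0, 0]]
    - [[0, -1.5, 0], [0, 0, 0]]
    - [[0, 0, 0], [0, 0, 0]]

```text
time_s: 11.68
eef_pos: [552.7, -324.6, 74.6]
ee_rot: [0.001, 1.0, 0.01, 0.0]
force: [-0.2, -5.5, -0.3]
grip_width: 0.0
```

play_rows:
  motion:
    - [[0, -1.5, 0], [0, 0, 0]]
    - [[0, -1.5, 0], [0, 0, 0]]
    - [[0, 0, 0], [0, 0, 0]]

```text
time_s: 11.93
eef_pos: [552.9, -324.5, 75.4]
ee_rot: [0.004, 1.0, 0.009, 0.002]
force: [1.3, -17.8, -1.9]
grip_width: 0.002
```

Stop reached: travel ended at y=-324.5 and force rose to 18 N (disc still clear of the far clip by about 8 mm). Retreat, lift and go to the lever.

play_rows:
  motion:
    - [[0, 8, 0], [0, 0, 0]]
    - [[0, 10, 0], [0, 0, 0]]
    - [[0, 0, -30], [0, 0, 0]]
    - [[0, 0, -35], [0, 0, 0]]
    - [[0, 0, -35], [0, 0, 0]]
    - [[0, 0, -25], [0, 0, 0]]
    - [[-8, -18, 0], [0, 0, 0]]
    - [[-16, -36, 0], [0, 0, 0]]
    - [[-16, -36, 0], [0, 0, 0]]
    - [[-16, -36, 0], [0, 0, 0]]
    - [[-16, -36, 0], [0, 0, 0]]
    - [[-16, -36, 0], [0, 0, 0]]
    - [[-8, -18, 0], [0, 0, 0]]
    - [[0, 0, 0], [0, 0, 0]]
    - [[0, 0, 0], [0, 0, 0]]

```text
time_s: 13.18
eef_pos: [452.8, -124.2, 199.7]
ee_rot: [0.0, 1.0, 0.01, 0.0]
force: [0.3, -0.4, -0.0]
grip_width: 0.0
```

```bash
python3 - <<'E'
from h import *
import cv2
s=ctrl.sense();im=ctrl.capture('wrist');b=ctrl.capture('scene')[180:290,210:370,::-1]
print(s['eef_pos'],s['force'],pw((503.6,-127.2,151.8),s),[ (d['position'],d['p']) for d in ctrl.spot_in('wrist','lever_ball')[:1]])
cv2.imwrite('pics/v7.png',np.hstack([cv2.resize(im[:,:,::-1],(440,330)),cv2.resize(b,(360,330),interpolation=3)]))
E
```

```text
[ 452.77243848 -124.21999143  199.66603978] [ 0.30784527 -0.42146634 -0.04874948] [349.2 231.4] [([0.6479, 0.5255], 0.88)]
```

View pics/v7.png

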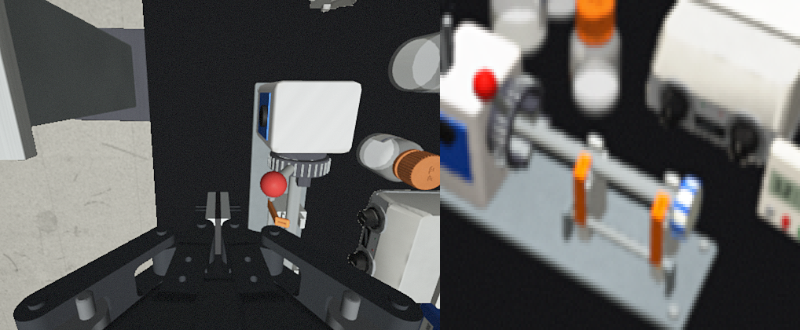

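The ball is at (347,234) in full-picture pixels, within 3 px of the prediction (349,231). The shaft tip is inside the chuck. Descend beside the ball and push.

play_rows:
  motion:
    - [[0, 3, 15], [0, 0, 0]]
    - [[0, 0, 20], [0, 0, 0]]
    - [[0, 0, 18], [0, 0, 0]]
    - [[8, 0, 0], [0, 0, 0]]
    - [[8, 0, 0], [0, 0, 0]]
    - [[6, 0, 0], [0, 0, 0]]
    - [[3, 0, 0], [0, 0, 0]]
    - [[0, 0, 0], [0, 0, 0]]

```text
time_s: 14.0
eef_pos: [478.8, -127.4, 147.0]
ee_rot: [0.0, 1.0, 0.01, 0.001]
force: [0.2, -0.8, -0.3]
grip_width: -0.0
```

play_rows:
  motion:
    - [[3.4, 0, -1.6], [0, 0, 0]]
    - [[3.4, 0, -1.6], [0, 0, 0]]
    - [[3.4, 0, -1.6], [0, 0, 0]]
    - [[3.4, 0, -1.6], [0, 0, 0]]
    - [[3.4, 0, -1.6], [0, 0, 0]]
    - [[3.4, 0, -1.6], [0, 0, 0]]
    - [[0, 0, 0], [0, 0, 0]]

```text
time_s: 14.58
eef_pos: [498.3, -126.9, 157.8]
ee_rot: [0.0, 1.0, 0.01, 0.0]
force: [-6.6, 1.0, 13.8]
grip_width: -0.001
```

```bash
python3 - <<'E'
from h import *
import cv2
s=ctrl.sense();print(s['eef_pos'],s['force'])
im=ctrl.capture('wrist');sc=ctrl.capture('scene')
def red(i):
    i=i.astype(int);m=(i[...,0]>130)&(i[...,1]<70)&(i[...,2]<70);n,l,st,ce=cv2.connectedComponentsWithStats(m.astype(np.uint8))
    k=1+np.argmax(st[1:,4]);return ce[k].round(1),st[k]
print('wrist',red(im),'scene',red(sc))
for a in(-.7,-.565,-.45,-.35,-.25,-.1):
    X=w(D,(-70,85*np.sin(a),80+85*np.cos(a)));print(a,X.round(1),pw(X,s),proj('scene',X).round(1))
cv2.imwrite('pics/v8.png',np.hstack([cv2.resize(im[150:360,230:440,::-1],(400,400)),cv2.resize(sc[160:250,190:280,::-1],(400,400),interpolation=3)]))
E
```

```text
[ 498.2630995  -126.85357252  157.80021519] [-6.59103136  1.02683873 13.76369026]
wrist (array([322.2, 261.8]), array([303, 247,  37,  40, 661], dtype=int32)) scene (array([278.8, 188.2]), array([271, 184,  16,   8,  79], dtype=int32))
-0.7 [ 494.4 -127.4  145. ] [271.4 248.3] [227.1 213. ]
-0.565 [ 503.6 -127.2  151.8] [287.4 253.5] [229.5 207.8]
-0.45 [ 512.1 -127.   156.5] [303.2 257.4] [231.7 203.6]
-0.35 [ 520.  -126.9  159.8] [318.1 260.3] [233.7 200.1]
-0.25 [ 528.1 -126.7  162.4] [333.9 262.5] [235.9 196.9]
-0.1 [ 540.6 -126.5  164.6] [358.5 264.5] [239.2 192.7]
```

View pics/v8.png

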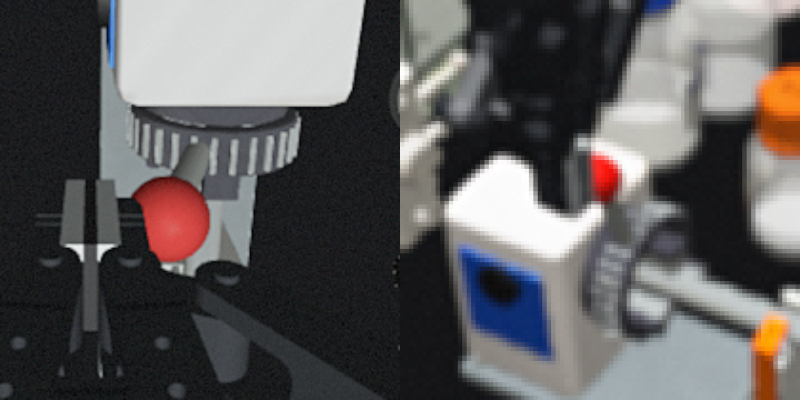

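Finger beside the ball; the lever has turned to about −0.35 rad lean, though the upward force is notable. I'll ease the tool upward a little as I push on.

play_rows:
  motion:
    - [[0, 0, -2], [0, 0, 0]]
    - [[3, 0, -2], [0, 0, 0]]
    - [[3.5, 0, -0.7], [0, 0, 0]]
    - [[3.5, 0, -0.7], [0, 0, 0]]
    - [[0, 0, 0], [0, 0, 0]]

```text
time_s: 15.1
eef_pos: [509.0, -126.6, 162.6]
ee_rot: [0.0, 1.0, 0.01, 0.001]
force: [-4.8, 1.6, 10.8]
grip_width: -0.005
```

play_rows:
  motion:
    - [[3.6, 0, -0.5], [0, 0, 0]]
    - [[3.6, 0, -0.5], [0, 0, 0]]
    - [[3.6, 0, 0], [0, 0, 0]]
    - [[3.6, 0, 0], [0, 0, 0]]
    - [[3.6, 0, 0], [0, 0, 0]]
    - [[3.6, 0, 0.3], [0, 0, 0]]
    - [[3.6, 0, 0.5], [0, 0, 0]]
    - [[0, 0, 0], [0, 0, 0]]

```text
time_s: 15.77
eef_pos: [536.6, -126.2, 166.1]
ee_rot: [0.001, 1.0, 0.01, 0.005]
force: [-1.4, 4.4, 27.5]
grip_width: 0.003
```

```bash
cat >> h.py <<'E'
import cv2
def ball():
    s=ctrl.sense();i=ctrl.capture('wrist').astype(int);m=(i[...,0]>120)&(i[...,1]<80)&(i[...,2]<80)
    n,l,st,ce=cv2.connectedComponentsWithStats(m.astype(np.uint8));k=1+np.argmax(st[1:,4])
    A=np.linspace(-.7,.8,151);e=[np.linalg.norm(pw(w(D,(-70,85*np.sin(a),80+85*np.cos(a))),s)-ce[k]) for a in A]
    a=A[np.argmin(e)];print('lean',a.round(2),'joint',(a+.8).round(2),'err',min(e).round(1),ce[k].round(),st[k],w(D,(-70,85*np.sin(a),80+85*np.cos(a))).round(),s['eef_pos'].round(1),s['force'].round(1))
E
python3 -c "from h import *;ball()"
```

```text
lean 0.1 joint 0.9 err 3.4 [316. 260.] [293 243  39  40 837] [ 558. -126.  165.] [ 536.6 -126.2  166.1] [-1.4  4.4 27.5]
```

play_rows:
  motion:
    - [[0, 0, -2.5], [0, 0, 0]]
    - [[0, 0, -2.5], [0, 0, 0]]
    - [[3, 0, 0], [0, 0, 0]]
    - [[3, 0, 0.3], [0, 0, 0]]
    - [[0, 0, 0], [0, 0, 0]]

```text
time_s: 16.23
eef_pos: [540.2, -126.0, 166.6]
ee_rot: [0.0, 1.0, 0.01, 0.0]
force: [-2.7, 0.9, 6.3]
grip_width: -0.002
```

```bash
python3 -c "from h import *;ball()"
```

```text
lean 0.14 joint 0.94 err 3.6 [316. 260.] [293 243  40  40 854] [ 561. -126.  164.] [ 540.2 -126.   166.6] [-2.7  0.9  6.3]
```

play_rows:
  motion:
    - [[3, 0, 0.5], [0, 0, 0]]
    - [[3, 0, 0.6], [0, 0, 0]]
    - [[3, 0, 0.7], [0, 0, 0]]
    - [[3, 0, 0.9], [0, 0, 0]]
    - [[0, 0, 0], [0, 0, 0]]

```text
time_s: 16.7
eef_pos: [552.7, -126.0, 164.5]
ee_rot: [0.001, 1.0, 0.01, 0.001]
force: [-0.5, -0.4, 9.7]
grip_width: -0.0
```

play_rows:
  motion:
    - [[3, 0, 1], [0, 0, 0]]
    - [[3, 0, 1.1], [0, 0, 0]]
    - [[3, 0, 1.3], [0, 0, 0]]
    - [[0, 0, 0], [0, 0, 0]]

```text
time_s: 17.03
eef_pos: [561.9, -125.9, 161.1]
ee_rot: [0.001, 1.0, 0.01, 0.002]
force: [-0.4, -0.2, 8.2]
grip_width: 0.0
```

```bash
python3 -c "from h import *;ball()"
```

```text
lean 0.4 joint 1.2 err 4.4 [316. 260.] [293 242  40  41 869] [ 582. -126.  158.] [ 561.9 -125.9  161.1] [-0.4 -0.2  8.2]
```

play_rows:
  motion:
    - [[3, 0, 1.4], [0, 0, 0]]
    - [[3, 0, 1.5], [0, 0, 0]]
    - [[3, 0, 1.6], [0, 0, 0]]
    - [[2.5, 0, 1.6], [0, 0, 0]]
    - [[0, 0, 0], [0, 0, 0]]

```text
time_s: 17.5
eef_pos: [573.2, -125.6, 154.7]
ee_rot: [0.001, 1.0, 0.01, 0.001]
force: [-0.5, 0.3, 6.2]
grip_width: -0.002
```

play_rows:
  motion:
    - [[2.5, 0, 1.7], [0, 0, 0]]
    - [[2, 0, 1.5], [0, 0, 0]]
    - [[0, 0, 0], [0, 0, 0]]

```text
time_s: 17.75
eef_pos: [577.4, -125.4, 151.2]
ee_rot: [0.0, 1.0, 0.01, 0.001]
force: [-1.3, -0.9, 5.5]
grip_width: 0.004
```

```bash
python3 -c "from h import *;ball()"
```

```text
lean 0.62 joint 1.42 err 5.4 [318. 261.] [296 243  40  41 924] [ 598. -125.  149.] [ 577.4 -125.4  151.2] [-1.3 -0.9  5.5]
```

play_rows:
  motion:
    - [[-4, 0, -2], [0, 0, 0]]
    - [[-10, 0, -8], [0, 0, 0]]
    - [[-15, 0, -20], [0, 0, 0]]
    - [[-20, 0, -30], [0, 0, 0]]
    - [[-30, 0, -20], [0, 0, 0]]
    - [[-35, 0, 0], [0, 0, 0]]
    - [[-35, 0, 0], [0, 0, 0]]
    - [[-35, 0, 0], [0, 0, 0]]
    - [[-20, 0, 0], [0, 0, 0]]
    - [[0, 0, 0], [0, 0, 0]]
    - [[0, 0, 0], [0, 0, 0]]

```text
time_s: 18.72
eef_pos: [372.2, -129.3, 231.0]
ee_rot: [0.0, 1.0, 0.009, 0.0]
force: [0.3, 0.9, -0.3]
grip_width: -0.003
```

```bash
python3 - <<'E'
from h import *
ball()
b=ctrl.capture('scene')[160:300,180:400,::-1];a=ctrl.capture('top')[130:260,170:400,::-1]
cv2.imwrite('pics/v9.png',np.vstack([cv2.resize(b,(520,330),interpolation=3),cv2.resize(a,(520,270),interpolation=3)]))
E
```

```text
lean 0.53 joint 1.33 err 3.3 [552. 216.] [543 202  17  27 359] [ 592. -125.  153.] [ 372.2 -129.3  231. ] [ 0.3  0.9 -0.3]
```

View pics/v9.png

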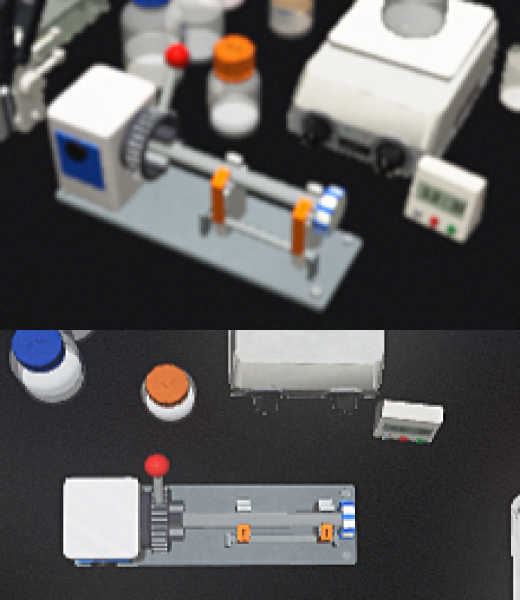

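```bash
python3 - <<'E'
from h import *
im=ctrl.capture('top').astype(int);m=(im[...,0]>150)&(im[...,1]<70)&(im[...,2]<70)
n,l,st,ce=cv2.connectedComponentsWithStats(m.astype(np.uint8));k=1+np.argmax(st[1:,4]);A=np.linspace(0,.8,81)
e=[np.linalg.norm(proj('top',w(D,(-70,85*np.sin(a),80+85*np.cos(a))))-ce[k]) for a in A]
a=A[np.argmin(e)];print('joint',a+.8,min(e),'tail',ray('top',(326.5,221.5),80))
print([ctrl.spot_in('top',o)[0]['position'] for o in('buffer_bottle','rinse_bottle','clock_timer')], np.array([192/560,144/420,241/560,161/420,350/560,171/420]).round(3))
if a+.8>1.25: print(ctrl.finish_job())
E
```

```text
joint 1.4 0.28403100072096477 tail [ 550.37720967 -314.83895301   80.        ]
[[0.3454, 0.3402], [0.4346, 0.379], [0.6266, 0.4138]] [0.343 0.343 0.43  0.383 0.625 0.407]
the job is handed in; nothing more can be done
None
```

The shaft is pressed into both clips, pushed fully home in the chuck and clamped, and I handed the job in at about 19 s of the 53 s limit.

- **Clips:** I gripped the shaft between the clips and pressed it down 13.3 mm, with the force reaching about 32 N at the floor. Afterwards both orange jaw noses overlapped the shaft, and its apparent width fitted an axis height of about 80 mm.
- **Chuck:** I pushed on the disc until travel stopped and the force rose to 18 N. From the top view the tail is now at about y = -315 mm. That agrees within 1–2 mm with where the push ended and puts the tip at the bottom of the chuck.
- **Lever:** I pushed the ball over with closed fingers. Partway, the gripper pressed down on the ball with about 27 N, so I raised the tool and went on at under 10 N.
- **Last checks:** The top view fits a sleeve angle of 1.40 rad, above the 1.12 needed for tight. An earlier wrist-camera reading gave 1.33, but the ball was cut off at the picture's edge. The robot was clear of everything, and the bottles and timer were where they started, to within a few pixels.

I did not tug on the shaft to test the grip; that it is held tight rests on the sleeve angle.

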